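# Set the leg of a mini tripod to its length index and close the cam lever while holding it

### The job

Take the sliding leg of the small tripod on the fastener cart by its rubber cap, raise it until the lower rim of the cap is level with the top edge of the brass index pointer, and, while you hold it there, swing the upright cam lever round until it stands against its stop. The leg drops if it is let go, so finish while still holding it at the mark with the lever closed; leave the jars and the carton around the tripod where they are.

Things in the scene. Friction and masses are not known exactly. Their poses are not given: they have to be found in the camera images.
- leg: Sliding leg: 28 mm tube with an upright black rubber cap, 40 mm diameter, 50 mm tall, with a 4 mm thick, 50 mm wide flange round its foot. Origin: on the axis at the cap's lower rim (flange underside); cap top 50 mm above. Starts at the bottom, rim 140 mm over the table; can rise 65 mm. Weighs 0.2 to 0.5 kg, drops if let go. Spins freely about its upright axis, so a gripper holding it may turn.
- cap_top (a point): Centre of the cap's top face, on the leg's axis, 50 mm above the lower rim; starts 190 mm above the table. A thin 8 mm stud on it is look only. Grip the cap from above, fingers on opposite sides. It moves with the leg.
- index: Brass index clip on an upright ruler blade (4 by 18 mm, 198 mm tall) 100 mm from the leg's axis; its pointer reaches towards the leg. Origin: the pointer tip's top edge, 66 mm from the leg's axis (keep open fingers off it). Its height is where the cap's lower rim must stand: 20 to 42 mm above where the rim starts. It is fixed.
- cam_lever (a joint): The cam lever's hinge, upright and on the leg's own axis. 0 rad = closed, against the stop lug; positive = open, counter-clockwise seen from above. Starts 0.8 to 1.1 rad open, so it closes clockwise seen from above. It stays where it is left and takes about 0.1 N m (3 N at the paddle) to turn.
- lever_top (a point): Top of the cam lever's upright aluminium paddle at mid-width, 40 mm from the leg's axis, 212 mm above the table. The paddle is a plate 8 mm thick, from 28 to 52 mm from the axis, 106 to 212 mm above the table, and circles the leg beside the cap. With the leg raised, a fingertip gripping the cap's middle reaches below the paddle's top: turning the gripper about the leg's axis sweeps the paddle along.
- collar_top (a point): Centre of the black collar's top at the end of the tripod's outer tube, on the leg's axis, 120 mm above the table. The tripod is fixed. In its frame the ruler is at +y, the closed paddle at -y (open: turned towards +x). Collar 52 mm across, lever ring 62 mm; the stop lug, beside the closed paddle, ends 120 mm up; three feet reach 125 mm from the axis, below 75 mm.
- jar_large: Whitish screw jar with a white lid, 74 mm across, 88 mm tall, beside the tripod; origin under its centre. A bystander.
- jar_small: Whitish screw jar with a white lid, 56 mm across, 62 mm tall, beside the tripod; origin under its centre. A bystander.
- carton: Small cardboard carton, 65 by 95 by 55 mm tall, beside the tripod; origin under its centre. A bystander.

How it is judged:
By the outcome, as a careful person would: the job done as asked, in the order asked, and still so for the second after the job is handed in, while the arm keeps its last pose, push and grip.
It also fails if it takes over 40 s, if anything falls off the work surface, if the arm or the gripper's body presses on something with over 40 N, if the wrist force passes 120 N, or if a joint passes its speed limit or range.

### The arm

A 6-joint arm with a two-finger parallel gripper is mounted at the origin on the work surface. World frame = base frame: x ahead of the robot, y to its left, z up, the work surface at z = 0. Lengths are in m, angles in degrees, forces in N, time in s.
With the tool pointing down it reaches from about 0.4 to 0.825 m from the base axis. Payload 7 kg.
Tool frame: the origin (TCP) lies midway between the tips of the shut fingers; the grasp point (between the pads) lies 19 mm behind it; z points along the fingers, x is the direction in which the jaws open and shut, and the axes are right-handed (so a half turn about z gives the same grasp; the last joint's range is limited). The gripper opens to 88 mm and grips with 3 to 60 N. Pads are 19 mm wide; open, the fingers measure 130 mm over their backs; the gripper's body (78 mm by 193 mm) begins 47 mm behind the grasp point.
Start: joints at [89.101, 20.546, 0.682, 0, -70.136, -16.507], TCP at [0.202, 0.644, 0.199] pointing down, gripper open.
Joint ranges: [-176.03, 176.03], [-82.01, 121.73], [-58.28, 71.71], [-173.87, 95.51], [-174.79, -0.11], [-173.66, 173.66]. Speed limits (degrees/s): [136.94, 136.94, 172.46, 180, 180, 180].

### API

Orientations are given as [roll, pitch, yaw] about the fixed x, y, z axes, in that order (R = Rz(yaw) Ry(pitch) Rx(roll)).
In Python, from plant import ctrl, vision, nets gives the robot as it stands.
- The arm moves only by the shell command python3 -m jog 'ROWS'. ROWS is text: rows parted by semicolons, each of 7 numbers parted by spaces: the turn, a rotation vector about the tool's x, y, z in units of 0.1 rad (1.0 is 0.1 rad), then the shift along the tool's x, y, z in units of 4 cm (1.0 is 4 cm), then the opening, from -1 (shut) to 1 (fully open). In form: rx ry rz x y z jaw; .... A call has 1 to 8 rows; each row shifts and turns the commanded pose from where the row before left it, along the tool's axes as they then stand; what a row does not reach is not made up. A row lasts 1/8 s, in which the tool goes at most 62.5 mm and 10.7 degrees, less where a joint would pass 70% of its speed; a pose out of reach is approached as far as the arm can. A call with a number of a shift or a turn outside -1 to 1 is refused whole. A call with a gripper value outside its range is refused whole. The fingers move at their own pace and stop on an object; the grip force is fixed at half the most. Time passes only in rows, so rows that do not move let the fingers close. It gives the time, the measured TCP pose, the force and the opening at its end, in the units of the state.
- ctrl.get_obs(): the state, without advancing time (a new reading comes with each control period).
- vision.snapshot(name): name is "scene" or "side" or "wrist"; returns (picture, depth): 384x512x3 uint8, red, green, blue; 384x512 float32, m along the optical axis (not along the pixel's ray), 0 where there is no reading.
- vision.camera_info(name): a dict with "camera_matrix" (3x3 intrinsics, pixels), "D" ([k1, k2, p1, p2, k3] as OpenCV has them; the pictures are not rectified), "camera_from_world" (4x4, takes a point from world to camera coordinates); the wrist camera has in their place "tool_from_camera" (4x4, takes a point from camera to tool coordinates, whose origin is the TCP and whose axes are the tool frame's). Camera axes: x right, y down, z forward; pixel columns grow to the right and rows downward; lengths in m; the calibration is good to about 2 mm. A picture is of the moment at which its call begins: read the wrist's pose just before it. camera_info takes no time and is no camera call.
- ctrl.close_job(): hands the job in, once; it reports no verdict.
Trained networks look in the newest picture that a camera, given by its name, has taken for a name from the list of things; names that differ only in an ending like _2 or _b are one class to them, and where a whole thing is asked for, a point or a joint stands for the part that bears it (a point fixed in the world has none). Each returns a list of dicts, best first, with "score" (0 to 1); they miss things now and then, are a little off and sometimes report something else, mostly with a low value. They report only what shows in the picture. A call takes as long as a camera call.
- nets.boxes_of(target, camera): "location" ([x, y, z] in m, in world coordinates, good to about 4 mm: the middle of the surface that is visible of it).
The state is a dict: "clock": time; "joint_pos": joint angles; "qvel": joint speeds; "tau": joint torques, N m; "tool_pos": TCP position; "orientation": TCP orientation; "force": force on the tool from outside, world axes, zero at the start; "moment": the same for the moment, N m; "opening": finger opening in m.
Only numpy, scipy, OpenCV 4.12 (cv2) and the standard library are available. Lean on these libraries where they do the work, as an engineer would, in place of code of your own. Each camera call takes 0.05 s, during which the arm holds its last target.

## Working session

There is one attempt and no reset: what is moved stays moved. The work goes in short steps, Python scripts to look and compute and a shell command to move; the robot and the scene stay as the last step left them, time stands still between calls to the robot, and variables do not carry over. Pictures are saved under pics/ and viewed, and the job is handed in when it is done.

```bash
mkdir -p pics; ls
python3 - <<'E'
from plant import ctrl, vision, nets
import cv2,numpy as np
print(ctrl.get_obs())
ims=[]
for c in ["scene","side","wrist"]:
    p,d=vision.snapshot(c); cv2.imwrite(f"pics/{c}0.png",p[:,:,::-1]); np.save(f"pics/{c}0d.npy",d)
    for t in ["cap_top","index","lever_top","collar_top","leg"]:
        r=nets.boxes_of(t,c)
        print(c,t,[(np.round(q['location'],4).tolist(),round(q['score'],2)) for q in r[:2]])
E
```

```text
pics
{'clock': 0.0, 'joint_pos': array([ 8.91006196e+01,  2.05907878e+01,  6.34026778e-01, -2.08648964e-02,
       -7.01352600e+01, -1.65060875e+01]), 'qvel': array([-0.06015191, -0.0766436 ,  0.09751728,  0.08689192, -0.03285254,
       -0.00592081]), 'tau': array([-4.48739020e-04, -5.82718492e+01,  2.93047822e+01,  6.99728340e+00,
        6.86799089e-03, -1.69589175e-04]), 'tool_pos': array([0.20178769, 0.64357455, 0.19772961]), 'orientation': array([-1.79992659e+02, -9.38020821e-02, -1.07412580e+02]), 'force': array([-0.11402215, -0.58508608, -0.30007333]), 'moment': array([ 0.0466052 ,  0.00549846, -0.02758684]), 'opening': 0.08745938337890813}
scene cap_top [([0.5174, 0.0538, 0.1782], 0.62)]
scene index [([0.5351, 0.1362, 0.1691], 0.46)]
scene lever_top [([0.5249, 0.019, 0.137], 0.72), ([0.6915, 0.1664, 0.0616], 0.22)]
scene collar_top [([0.5242, 0.0601, 0.1054], 0.67)]
scene leg [([0.5154, 0.0494, 0.1709], 0.57)]
side cap_top [([0.5006, 0.0613, 0.1731], 0.89)]
side index [([0.5319, 0.144, 0.1655], 0.38)]
side lever_top [([0.5172, 0.0554, 0.1187], 0.66)]
side collar_top [([0.5045, 0.0722, 0.0887], 0.94)]
side leg [([0.4992, 0.0621, 0.1751], 0.87)]
wrist cap_top []
wrist index []
wrist lever_top []
wrist collar_top []
wrist leg []
```

Run:
```python
import cv2,numpy as np
from plant import vision
for c in ["scene","side"]:
    i=vision.camera_info(c); T=np.array(i['camera_from_world']); K=np.array(i['camera_matrix']);D=np.array(i['D'],float)
    print(c,np.round(np.linalg.inv(T)[:3,[2,3]].T,3).tolist(),K[0,0])
    p,_=cv2.projectPoints(np.array([[.51,.06,.17]]),cv2.Rodrigues(T[:3,:3])[0],T[:3,3],K,D)
    u,v=p[0,0]; im=cv2.imread(f"pics/{c}0.png"); print(u,v)
    x0=int(max(0,u-80));y0=int(max(0,v-60))
    cv2.imwrite(f"pics/{c}0z.png",cv2.resize(im[y0:y0+120,x0:x0+160],None,fx=5,fy=5,interpolation=cv2.INTER_CUBIC)); print(x0,y0)
print(vision.camera_info('wrist'))
```

```text
scene [[-0.609, -0.172, -0.774], [1.124, 0.229, 0.829]] 427.0914044343231
256.7570246385885 157.044372413934
176 97
side [[0.231, -0.679, -0.696], [0.394, 0.617, 0.701]] 353.63864605312426
287.3338588559428 182.79138000211634
207 122
{'camera_matrix': array([[269.70717834,   0.        , 253.98572151],
       [  0.        , 269.70717834, 197.37935314],
       [  0.        ,   0.        ,   1.        ]]), 'D': array([-0.02980217,  0.        ,  0.        ,  0.        ,  0.        ]), 'tool_from_camera': array([[ 9.99999080e-01,  1.24678137e-03, -5.34039174e-04,
        -7.17889388e-04],
       [-1.06804884e-03,  9.66531461e-01,  2.56545892e-01,
        -6.89767760e-02],
       [ 8.36022301e-04, -2.56545086e-01,  9.66531903e-01,
        -1.85252268e-01],
       [ 0.00000000e+00,  0.00000000e+00,  0.00000000e+00,
         1.00000000e+00]])}
```

View pics/scene0.png

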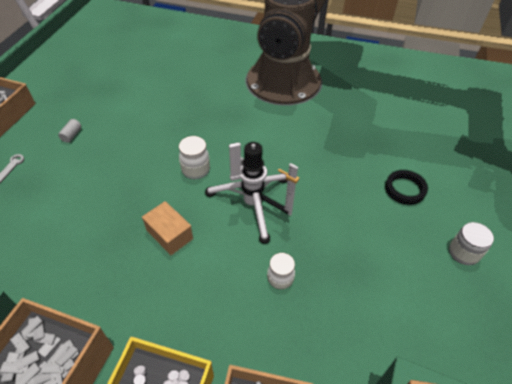

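View pics/side0.png

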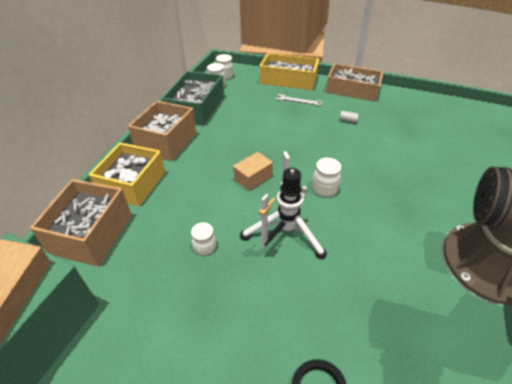

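View pics/scene0z.png

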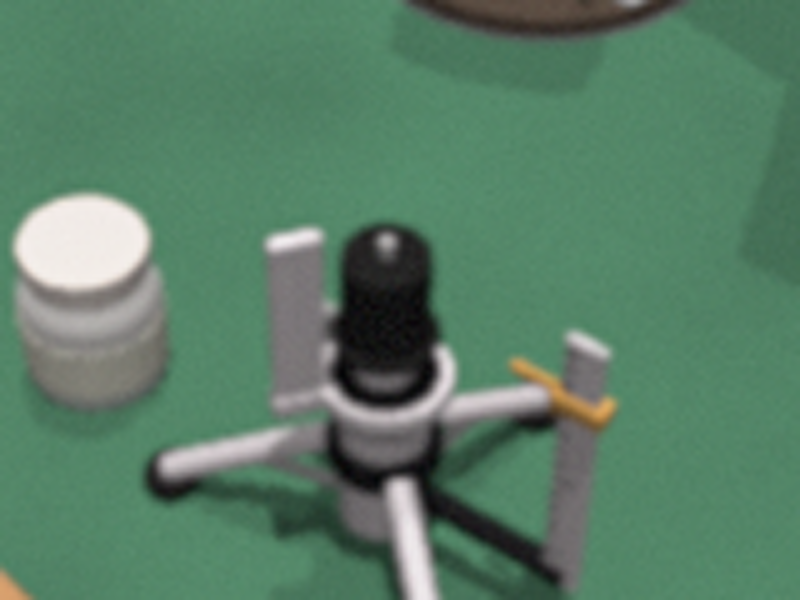

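View pics/side0z.png

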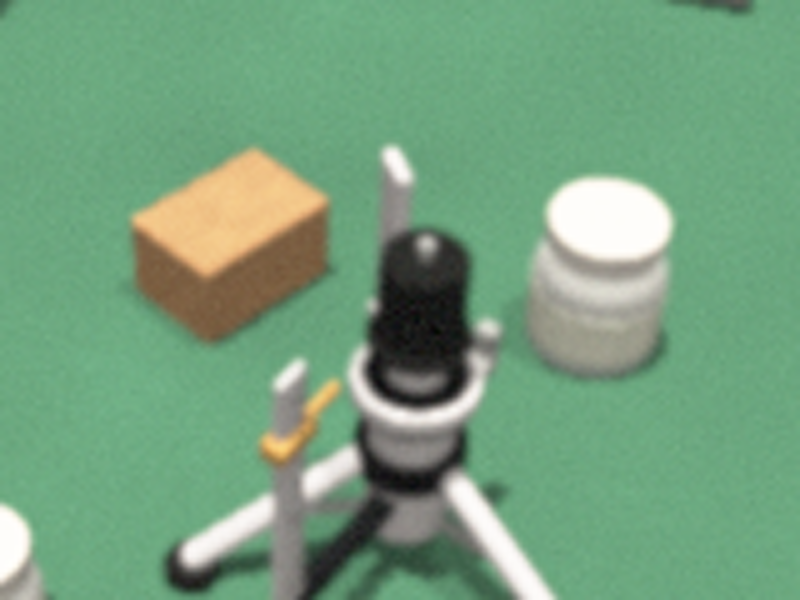

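```bash
cat > h.py <<'E'
import cv2,numpy as np
from plant import vision
def cam(c):
    i=vision.camera_info(c); return np.array(i['camera_from_world']),np.array(i['camera_matrix']),np.array(i['D'],float)
def ray(c,u,v,T=None):
    T0,K,D=cam(c); T=T0 if T is None else T
    n=cv2.undistortPoints(np.array([[[u,v]]],float),K,D)[0,0]
    W=np.linalg.inv(T); d=W[:3,:3]@[n[0],n[1],1]; return W[:3,3],d/np.linalg.norm(d)
def tri(rs):
    A=sum(np.eye(3)-np.outer(d,d) for o,d in rs); b=sum((np.eye(3)-np.outer(d,d))@o for o,d in rs)
    x=np.linalg.solve(A,b); return x,[np.linalg.norm((np.eye(3)-np.outer(d,d))@(x-o)) for o,d in rs]
def atz(r,z): return r[0]+r[1]*(z-r[0][2])/r[1][2]
E
python3 - <<'E'
from h import *
off={'scene':(176,97),'side':(207,122)}
P={'stud':((387,240),(427,243),.194),'paddletop':((295,240),(396,162),.212),'rulertop':((588,345),(290,375),.198),'tip':((513,360),(337,383),.17)}
for n,(a,b,z) in P.items():
    rs=[ray(c,off[c][0]+(p[0]+.5)/5-.5,off[c][1]+(p[1]+.5)/5-.5) for c,p in(('scene',a),('side',b))]
    x,e=tri(rs); print(n,np.round(x,4),np.round(e,4),[np.round(atz(r,z)[:2],4).tolist() for r in rs])
E
```

```text
stud [0.5042 0.0495 0.199 ] [0.0004 0.0004] [[0.4997, 0.0484], [0.5052, 0.0433]]
paddletop [0.5277 0.0167 0.2123] [0.001 0.001] [[0.5285, 0.0174], [0.5275, 0.0149]]
rulertop [0.5371 0.1434 0.1983] [0.0007 0.0007] [[0.5376, 0.144], [0.537, 0.1423]]
tip [0.5257 0.1114 0.1666] [0.0003 0.0003] [[0.529, 0.1122], [0.5247, 0.1143]]
```

```bash
python3 -m jog '0 0 0 .74 -.72 -.25 1;0 0 0 .74 -.72 -.25 1;0 0 0 .74 -.72 -.25 1;0 0 0 .74 -.72 -.25 1;0 0 0 .74 -.72 -.25 1;0 0 0 .74 -.72 -.25 1;0 0 0 .74 -.72 -.25 1;0 0 0 .74 -.72 0 1'; python3 -m jog '0 0 1 0 0 0 1;0 0 1 0 0 0 1;0 0 1 0 0 0 1;0 0 1 0 0 0 1;0 0 1 0 0 0 1;0 0 1 0 0 0 1;0 0 1 0 0 0 1;0 0 1 0 0 0 1'
python3 -m jog '0 0 1 0 0 0 1;0 0 1 0 0 0 1;0 0 1 0 0 0 1;0 0 1 0 0 0 1;0 0 1 0 0 0 1;0 0 1 0 0 0 1;0 0 1 0 0 0 1;0 0 .3 0 0 0 1'; python3 -c "
from plant import ctrl
print(ctrl.get_obs()['joint_pos'])"
```

```text
clock: 1.9
tool_pos: [0.3516, 0.3483, 0.2698]
orientation: [-180.0, 0.1, -107.4]
force: [-0.1, -0.6, -0.4]
opening: 0.0875
clock: 2.9
tool_pos: [0.3509, 0.3492, 0.2688]
orientation: [180.0, 0.0, -153.4]
force: [0.5, -0.1, -1.1]
opening: 0.0881
clock: 3.9
tool_pos: [0.3509, 0.3492, 0.2688]
orientation: [180.0, 0.0, 164.9]
force: [-0.4, 0.5, 0.6]
opening: 0.0874
[ 6.76513226e+01  9.51504208e-01 -1.47646246e+01 -1.86113044e-05
 -7.42655848e+01 -8.27629160e+01]
```

```bash
python3 -m jog '0 0 0 -.7 -.78 0 1;0 0 0 -.7 -.78 0 1;0 0 0 -.7 -.78 0 1;0 0 0 -.7 -.78 0 1;0 0 0 -.7 -.78 0 1;0 0 0 -.7 -.78 0 1;0 0 0 -.7 -.78 0 1;0 0 0 -.73 -.79 0 1'; python3 -m jog '0 0 0 0 0 0 1;0 0 0 0 0 0 1'
python3 - <<'E'
from h import *
from plant import ctrl,nets
o=ctrl.get_obs(); print(o['tool_pos'],o['orientation'],o['joint_pos'])
p,d=vision.snapshot('wrist'); cv2.imwrite("pics/w1.png",p[:,:,::-1]); np.save("pics/w1d.npy",d)
for t in ["cap_top","index","lever_top"]:
    print(t,[(np.round(q['location'],4).tolist(),round(q['score'],2)) for q in nets.boxes_of(t,'wrist')[:2]])
E
```

```text
clock: 4.9
tool_pos: [0.5039, 0.048, 0.2689]
orientation: [180.0, 0.0, 165.0]
force: [0.6, 0.2, -0.1]
opening: 0.0876
clock: 5.15
tool_pos: [0.5033, 0.0491, 0.2686]
orientation: [180.0, -0.0, 164.9]
force: [0.5, 0.3, 0.4]
opening: 0.0873
[0.50329944 0.0491125  0.26857071] [ 1.79999175e+02 -1.22155094e-02  1.64923504e+02] [ 2.78549193e+01  2.06708773e+00 -1.36350417e+01 -9.27008908e-03
 -7.43062524e+01 -4.29289073e+01]
cap_top [([0.5034, 0.0431, 0.1925], 0.58)]
index [([0.5345, 0.1474, 0.1667], 0.46)]
lever_top [([0.5211, 0.0198, 0.1472], 0.63)]
```

View pics/w1.png

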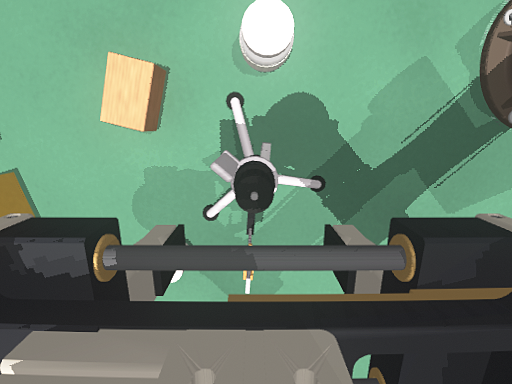

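Run:
```python
from h import *
from scipy.spatial.transform import Rotation as R
im=cv2.imread('pics/w1.png'); cv2.imwrite('pics/w1z.png',cv2.resize(im[130:280,174:334],None,fx=4,fy=4,interpolation=cv2.INTER_CUBIC))
i=vision.camera_info('wrist');K=i['camera_matrix'];D=np.array(i['D'])
M=np.eye(4);M[:3,:3]=R.from_euler('xyz',[180,0,164.92],degrees=True).as_matrix();M[:3,3]=[.5033,.0491,.2686]
W=M@i['tool_from_camera']
np.save('W1.npy',W)
def r(u,v):
    n=cv2.undistortPoints(np.array([[[u,v]]],float),K,D)[0,0];d=W[:3,:3]@[n[0],n[1],1];return W[:3,3],d/np.linalg.norm(d)
print('stud',atz(r(254,196),.198)); print('pad',atz(r(222,166),.212))
```

```text
stud [0.50303769 0.04773704 0.198     ]
pad [0.52269968 0.00977089 0.212     ]
```

View pics/w1z.png

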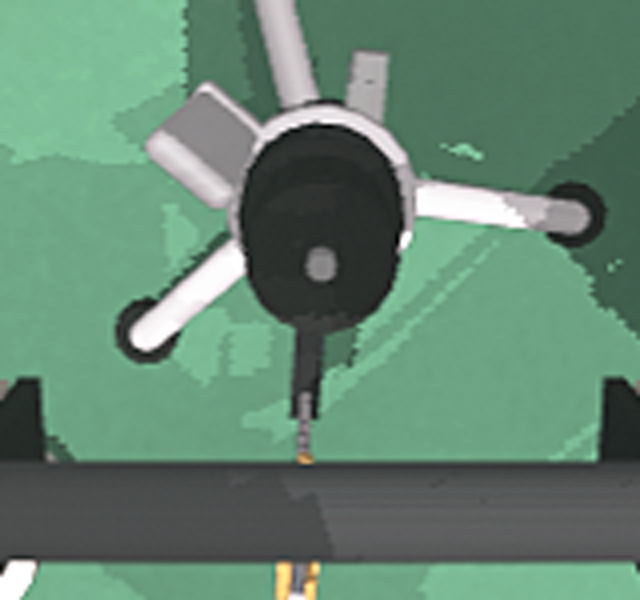

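```bash
python3 -m jog '0 0 0 0 0 .5 1;0 0 0 0 0 .5 1;0 0 0 0 0 .5 1;0 0 0 0 0 .5 1;0 0 0 0 0 .5 1;0 0 0 0 0 .38 1;0 0 0 0 0 0 1'
python3 -m jog '0 0 0 0 0 0 -1;0 0 0 0 0 0 -1;0 0 0 0 0 0 -1;0 0 0 0 0 0 -1;0 0 0 0 0 0 -1;0 0 0 0 0 0 -1;0 0 0 0 0 0 -1;0 0 0 0 0 0 -1'
```

```text
clock: 6.22
tool_pos: [0.5027, 0.0494, 0.1526]
orientation: [-179.9, -0.1, 165.0]
force: [1.4, -0.3, -0.4]
opening: 0.0876
clock: 7.22
tool_pos: [0.5035, 0.0492, 0.1535]
orientation: [-180.0, 0.0, 164.9]
force: [-0.2, 0.1, 0.5]
opening: 0.0381
```

```bash
python3 -m jog '0 0 0 0 0 -.2 -1;0 0 0 0 0 -.2 -1;0 0 0 0 0 -.2 -1;0 0 0 0 0 -.05 -1;0 0 0 0 0 0 -1;0 0 0 0 0 0 -1'
python3 - <<'E'
from h import *
from plant import ctrl,nets
o=ctrl.get_obs(); print(o['tool_pos'],o['orientation'],o['force'])
off={'scene':(176,97),'side':(207,122)}
for c in off:
    p,d=vision.snapshot(c); cv2.imwrite(f"pics/{c}2.png",p[:,:,::-1]);x0,y0=off[c]
    cv2.imwrite(f"pics/{c}2z.png",cv2.resize(p[y0:y0+120,x0:x0+160,::-1],None,fx=5,fy=5,interpolation=cv2.INTER_CUBIC))
    for t in ["cap_top","index","lever_top"]:
        print(c,t,[(np.round(q['location'],4).tolist(),round(q['score'],2)) for q in nets.boxes_of(t,c)[:2]])
E
```

```text
clock: 7.98
tool_pos: [0.5034, 0.0492, 0.1794]
orientation: [-180.0, 0.0, 164.9]
force: [2.5, -0.9, -3.4]
opening: 0.0382
[0.50343405 0.04920759 0.17942762] [-1.79999029e+02  4.44281034e-03  1.64931466e+02] [ 2.53503073 -0.92502542 -3.39119936]
scene cap_top [([0.5147, 0.0586, 0.1772], 0.74), ([0.5348, 0.1363, 0.1655], 0.15)]
scene index [([0.5351, 0.1369, 0.1654], 0.44)]
scene lever_top [([0.5274, 0.0195, 0.1312], 0.92)]
side cap_top [([0.4989, 0.0623, 0.1879], 0.88), ([0.6758, 0.178, 0.0509], 0.63)]
side index [([0.5289, 0.1415, 0.164], 0.66)]
side lever_top [([0.5004, 0.0676, 0.1169], 0.68), ([0.4376, -0.0993, 0.0601], 0.24)]
```

View pics/scene2z.png

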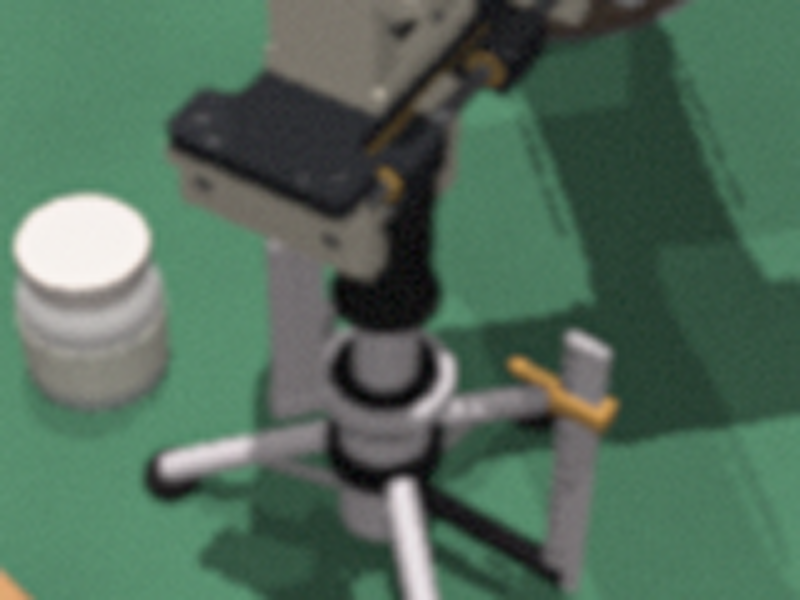

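View pics/side2z.png

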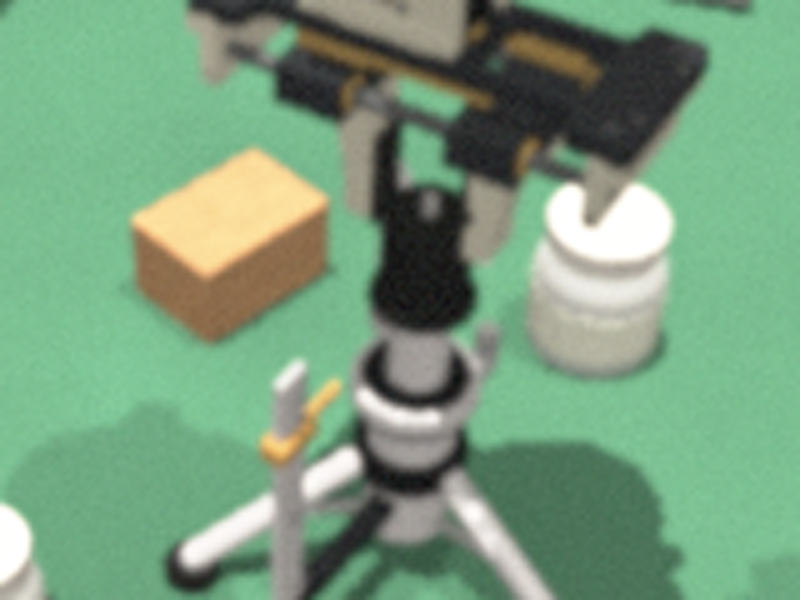

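Run:
```python
from h import *
acc={}
for c in ['scene','side']:
    L=[vision.snapshot(c) for _ in range(4)]
    acc[c]=np.mean([l[0].astype(float) for l in L],0); np.save(f'pics/{c}3.npy',acc[c]); np.save(f'pics/{c}3d.npy',np.median([l[1] for l in L],0))
# crop 80x60 x10
for c,(x0,y0) in {'scene':(235,140),'side':(250,160)}.items():
    cv2.imwrite(f'pics/{c}3z.png',cv2.resize(acc[c][y0:y0+60,x0:x0+80,::-1],None,fx=10,fy=10,interpolation=cv2.INTER_CUBIC).clip(0,255))
```

```text
[ WARN:0@9.977] global loadsave.cpp:1063 imwrite_ Unsupported depth image for selected encoder is fallbacked to CV_8U.
```

View pics/scene3z.png

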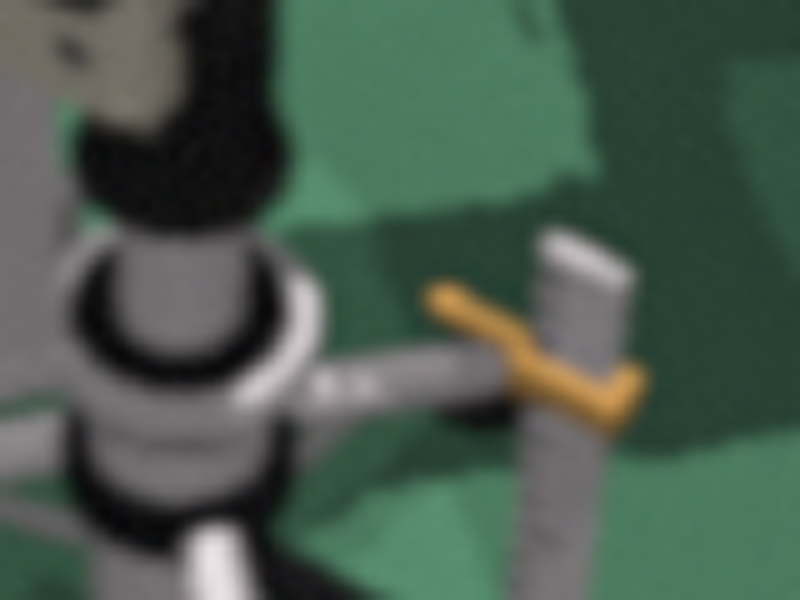

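View pics/side3z.png

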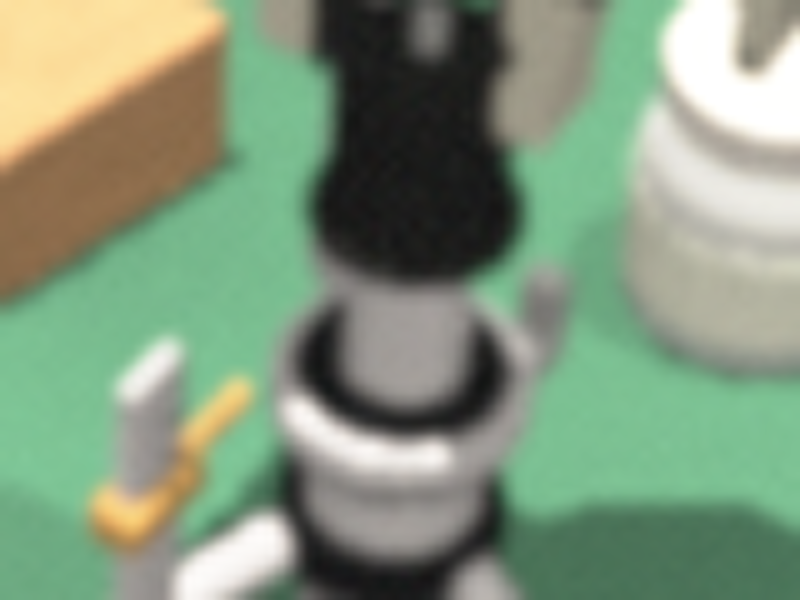

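```bash
cat > fit.py <<'E'
from h import *
from scipy.optimize import brentq
O={'scene':(235,140),'side':(250,160)}
def proj(c,X):
    T,K,D=cam(c); return cv2.projectPoints(np.atleast_2d(X).astype(float),cv2.Rodrigues(T[:3,:3])[0],T[:3,3],K,D)[0][:,0]
def zz(c,p): x0,y0=O[c]; return (np.asarray(p)-[x0,y0]+.5)*10-.5
th=np.linspace(0,2*np.pi,180)
def circ(x,y,z,r): return np.c_[x+r*np.cos(th),y+r*np.sin(th),0*th+z]
E
python3 - <<'E'
from fit import *
ax=(.5038,.0488)
for z in (.160,.164,.168):
    for c in O:
        q=zz(c,proj(c,circ(*ax,z,.025))); print(z,c,'bot',q[np.argmax(q[:,1])].round(1),'L/R',q[:,0].min().round(1),q[:,0].max().round(1))
d=np.radians(70.75)
for z in (.162,.166,.170):
    for c in O: print(z,c,'tip',zz(c,proj(c,[ax[0]+.066*np.cos(d),ax[1]+.066*np.sin(d),z])).round(1), 'collar', [zz(c,proj(c,circ(*ax,.120,r)))[:,1].max().round(1) for r in (.026,)],'rulertop',zz(c,proj(c,[ax[0]+.1*np.cos(d),ax[1]+.1*np.sin(d),.198])).round(1))
E
```

```text
0.16 scene bot [178.8 261.2] L/R 64.4 295.1
0.16 side bot [423.9 316.8] L/R 302.9 527.3
0.164 scene bot [178.9 248.4] L/R 64.2 295.6
0.164 side bot [425.1 303.6] L/R 303.6 528.8
0.168 scene bot [179.  235.4] L/R 63.9 296.1
0.168 side bot [426.2 290.4] L/R 304.3 530.3
0.162 scene tip [[433.6 303.4]] collar [np.float64(388.3)] rulertop [[583.7 256.8]]
0.162 side tip [[243.9 401.7]] collar [np.float64(446.1)] rulertop [[150.1 373.9]]
0.166 scene tip [[434.7 290.6]] collar [np.float64(388.3)] rulertop [[583.7 256.8]]
0.166 side tip [[244.5 388.5]] collar [np.float64(446.1)] rulertop [[150.1 373.9]]
0.17 scene tip [[435.7 277.7]] collar [np.float64(388.3)] rulertop [[583.7 256.8]]
0.17 side tip [[245.  375.3]] collar [np.float64(446.1)] rulertop [[150.1 373.9]]
```

Run:
```python
from fit import *
a={c:np.load(f'pics/{c}3.npy') for c in O}
print('scene col 252-254'); print(a['scene'][150:185,252:255].mean((1,2)).round(0).tolist(),'from150')
print('side col 291-293'); print(a['side'][172:208,291:294].mean((1,2)).round().tolist(),'from172')
for v in (154,155,156,157,158): print('scene row',v,a['scene'][v,238:270].mean(1).round().astype(int).tolist())
for v in (179,180,181,182,183): print('side row',v,a['side'][v,277:308].mean(1).round().astype(int).tolist())
d=np.load('pics/side3d.npy');d2=np.load('pics/scene3d.npy')
print(d[180:192,291].round(3),d2[155:166,253].round(3))
```

```text
scene col 252-254
[39.0, 26.0, 18.0, 16.0, 17.0, 16.0, 17.0, 14.0, 16.0, 16.0, 16.0, 16.0, 21.0, 55.0, 93.0, 111.0, 115.0, 114.0, 115.0, 115.0, 114.0, 115.0, 116.0, 112.0, 94.0, 60.0, 26.0, 16.0, 44.0, 82.0, 108.0, 117.0, 114.0, 104.0, 90.0] from150
side col 291-293
[26.0, 28.0, 27.0, 27.0, 26.0, 25.0, 26.0, 28.0, 27.0, 27.0, 27.0, 26.0, 27.0, 28.0, 28.0, 43.0, 86.0, 132.0, 154.0, 159.0, 159.0, 159.0, 158.0, 158.0, 158.0, 158.0, 154.0, 136.0, 93.0, 49.0, 41.0, 108.0, 197.0, 238.0, 226.0, 184.0] from172
scene row 154 [112, 111, 104, 87, 53, 23, 13, 14, 16, 17, 22, 26, 26, 20, 15, 15, 21, 15, 18, 17, 17, 14, 14, 13, 17, 43, 72, 93, 99, 97, 97, 98]
scene row 155 [112, 112, 107, 86, 54, 18, 16, 10, 17, 14, 15, 13, 14, 17, 10, 20, 17, 13, 18, 15, 17, 15, 15, 11, 18, 38, 70, 93, 102, 100, 98, 96]
scene row 156 [111, 111, 106, 87, 56, 25, 16, 13, 16, 14, 16, 16, 15, 16, 16, 18, 16, 14, 17, 16, 18, 17, 15, 15, 20, 42, 75, 98, 107, 104, 99, 98]
scene row 157 [113, 111, 108, 93, 66, 32, 16, 14, 16, 16, 16, 17, 17, 18, 15, 16, 12, 19, 15, 14, 19, 16, 15, 20, 27, 52, 83, 105, 111, 108, 103, 100]
[... 334 characters left out ...]
 60, 28, 24, 27, 25, 23, 27, 27, 26, 29, 27, 27, 26, 26, 24, 27, 26, 25, 21, 30, 55, 102, 141, 152, 155, 154, 154]
side row 181 [152, 150, 139, 108, 63, 34, 25, 24, 26, 25, 22, 27, 27, 27, 27, 28, 27, 24, 25, 22, 28, 25, 22, 28, 55, 100, 140, 154, 154, 156, 154]
side row 182 [152, 151, 144, 120, 76, 38, 26, 26, 23, 27, 27, 28, 27, 30, 23, 29, 30, 26, 25, 29, 30, 24, 26, 34, 59, 105, 140, 154, 154, 153, 149]
side row 183 [151, 150, 148, 130, 94, 49, 37, 32, 29, 27, 26, 30, 25, 26, 28, 26, 25, 26, 27, 27, 29, 24, 29, 38, 72, 115, 144, 153, 154, 152, 147]
[0.756 0.759 0.76  0.762 0.764 0.768 0.767 0.765 0.767 0.784 0.785 0.788] [0.892 0.894 0.898 0.901 0.901 0.904 0.904 0.902 0.903 0.922 0.924]
```

Run:
```python
from fit import *
ax=np.array([.5038,.0488]);d=np.radians(70.75)
for c in O:
    a=np.load(f'pics/{c}3.npy');D_=np.load(f'pics/{c}3d.npy');T,K,D=cam(c)
    W=np.linalg.inv(T)
    def dep(m):
        vu=np.argwhere(m&(D_>0)); n=cv2.undistortPoints(vu[:,::-1][:,None].astype(float),K,D)[:,0]; zc=D_[m&(D_>0)]
        X=np.c_[n*zc[:,None],zc]; return vu,X@W[:3,:3].T+W[:3,3]
    brass=(a[...,0]-a[...,2]>50); brass[:140]=0; brass[210:]=0
    if c=='scene': brass[:,:270]=0;brass[:,305:]=0
    else: brass[:,:255]=0;brass[:,278:]=0
    if c=='side': brass[:190]=0
    vu,X=dep(brass); r=X[:,:2]-ax; rad=r@[np.cos(d),np.sin(d)]; tan=r@[-np.sin(d),np.cos(d)]
    print(c); 
    for q,x,R,t in zip(vu,X,rad,tan):
        if R<.086: print(q[::-1],'rad %.1f tan %.1f z %.1f'%(R*1e3,t*1e3,x[2]*1e3))
    m=np.zeros(D_.shape,bool)
    if c=='scene': m[150:168,252:255]=1
    else: m[170:192,290:293]=1
    vu,X=dep(m)
    for q,x in list(zip(vu,X))[1::3]: print(q[::-1],'r %.1f z %.1f'%(1e3*np.linalg.norm(x[:2]-ax),x[2]*1e3))
```

```text
scene
[279 168] rad -9.6 tan 134.0 z 1.4
[278 169] rad -10.2 tan 130.2 z 0.6
[279 169] rad 67.9 tan 0.9 z 165.3
[280 169] rad 70.5 tan 0.5 z 167.2
[281 169] rad -4.4 tan 135.8 z -0.7
[278 170] rad -8.0 tan 126.9 z 1.0
[279 170] rad 69.0 tan -0.6 z 164.1
[280 170] rad 71.3 tan -0.4 z 165.4
[281 170] rad 73.3 tan 0.2 z 166.2
[282 170] rad 74.7 tan 2.1 z 165.4
[283 170] rad 1.9 tan 135.8 z -0.5
[279 171] rad 69.5 tan -1.1 z 161.8
[280 171] rad 72.1 tan -1.4 z 163.7
[281 171] rad 74.1 tan -0.7 z 164.4
[282 171] rad 75.5 tan 1.1 z 163.7
[283 171] rad 78.1 tan 0.6 z 165.9
[284 171] rad 79.5 tan 2.4 z 165.2
[285 171] rad 8.4 tan 135.3 z 0.3
[280 172] rad -0.8 tan 125.7 z -1.0
[281 172] rad 74.5 tan -1.0 z 161.8
[282 172] rad 76.9 tan -1.1 z 163.5
[283 172] rad 79.1 tan -0.7 z 164.6
[284 172] rad 81.6 tan -0.9 z 166.4
[285 172] rad 83.1 tan 0.6 z 166.0
[286 172] rad 84.8 tan 1.7 z 166.2
[283 173] rad 79.8 tan -1.5 z 162.6
[284 173] rad 81.9 tan -1.1 z 163.6
[285 173] rad 84.6 tan -1.7 z 166.0
[285 174] rad 84.9 tan -1.8 z 163.2
[285 175] rad 24.6 tan 108.1 z 20.0
[253 150] r 19.6 z 201.6
[25
[... 1058 characters left out ...]
1 z 166.3
[269 203] rad 82.9 tan -0.7 z 165.7
[270 203] rad 82.0 tan 1.1 z 166.1
[271 203] rad 78.1 tan 1.0 z 162.7
[270 204] rad 82.2 tan 1.4 z 163.3
[291 170] r 17.5 z 214.3
[291 171] r 19.0 z 212.9
[291 172] r 19.0 z 210.1
[291 173] r 18.8 z 207.2
[291 174] r 19.0 z 204.6
[291 175] r 17.9 z 200.8
[291 176] r 18.8 z 198.8
[291 177] r 17.9 z 195.2
[291 178] r 18.5 z 192.9
[291 179] r 18.7 z 190.2
[291 180] r 18.9 z 187.5
[291 181] r 18.2 z 184.0
[291 182] r 18.8 z 181.5
[291 183] r 19.0 z 178.8
[291 184] r 19.0 z 175.9
[291 185] r 17.2 z 171.2
[291 186] r 19.3 z 170.3
[291 187] r 22.4 z 170.2
[291 188] r 22.9 z 167.7
[291 189] r 12.1 z 154.2
[291 190] r 12.5 z 151.5
[291 191] r 12.5 z 148.4
```

```bash
python3 -m jog '0 0 .3 0 0 -.01 -1;0 0 .5 0 0 0 -1;0 0 .5 0 0 0 -1;0 0 .5 0 0 0 -1;0 0 .5 0 0 0 -1;0 0 .5 0 0 0 -1;0 0 .5 0 0 0 -1;0 0 .5 0 0 0 -1'; python3 -m jog '0 0 .6 0 0 0 -1;0 0 .6 0 0 0 -1;0 0 .6 0 0 0 -1;0 0 .6 0 0 0 -1;0 0 .6 0 0 0 -1;0 0 .6 0 0 0 -1;0 0 .6 0 0 0 -1;0 0 .6 0 0 0 -1'
python3 - <<'E'
from h import *
from plant import ctrl
o=ctrl.get_obs(); print(o['tool_pos'],o['orientation'],o['force'],o['moment'],o['joint_pos'][5],o['tau'][5])
off={'scene':(176,97),'side':(207,122)}
for c in off:
    p,d=vision.snapshot(c);x0,y0=off[c]
    cv2.imwrite(f"pics/{c}4z.png",cv2.resize(p[y0:y0+120,x0:x0+160,::-1],None,fx=5,fy=5,interpolation=cv2.INTER_CUBIC))
p,d=vision.snapshot('wrist');cv2.imwrite(f"pics/w4.png",p[...,::-1])
E
```

```text
clock: 9.78
tool_pos: [0.5041, 0.049, 0.1801]
orientation: [180.0, 0.1, 143.0]
force: [6.5, -4.3, -5.1]
opening: 0.0381
clock: 10.78
tool_pos: [0.5046, 0.0483, 0.1804]
orientation: [179.9, 0.1, 115.5]
force: [8.9, -7.8, -5.1]
opening: 0.0382
[0.50459116 0.04832588 0.18035243] [1.79932717e+02 1.23982724e-01 1.15487505e+02] [ 8.87254325 -7.80498838 -5.1143677 ] [-2.64897862 -3.31139941  0.17938757] -92.3910495246893 0.6588110513985157
```

View pics/scene4z.png

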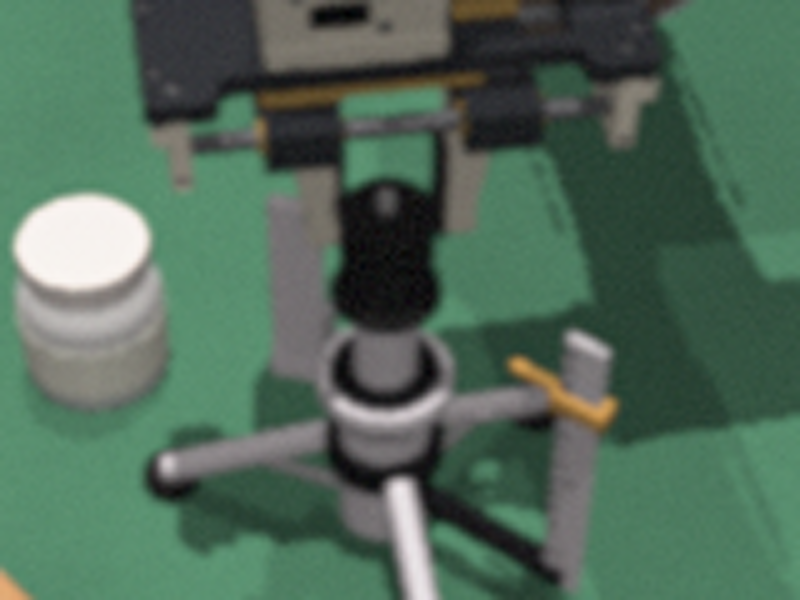

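View pics/w4.png

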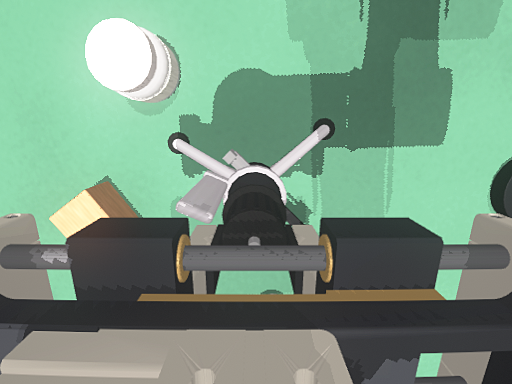

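```bash
for i in 1; do python3 -m jog '0 0 .5 0 0 .01 -1;0 0 .5 0 0 0 -1;0 0 .5 0 0 0 -1;0 0 .5 0 0 0 -1'; python3 -c "
from plant import ctrl
o=ctrl.get_obs();print(o['orientation'],o['tool_pos'],o['moment'],o['tau'][5])"; done;  python3 -m jog '0 0 .4 0 0 0 -1;0 0 .4 0 0 0 -1'
python3 - <<'E'
from h import *
from plant import ctrl
o=ctrl.get_obs(); print(o['tool_pos'],o['orientation'],o['force'],o['moment'],o['joint_pos'][5],o['tau'][5])
p,d=vision.snapshot('wrist');cv2.imwrite(f"pics/w5.png",cv2.resize(p[110:260,154:354,::-1],None,fx=4,fy=4,interpolation=cv2.INTER_CUBIC))
E
```

```text
clock: 11.42
tool_pos: [0.5047, 0.048, 0.1802]
orientation: [179.9, 0.1, 104.0]
force: [8.2, -8.5, -5.4]
opening: 0.0385
[1.79900889e+02 1.40420175e-01 1.04046939e+02] [0.50473317 0.04799836 0.18019658] [-3.20078227 -3.4420328   0.12494104] 0.5272813327610493
clock: 11.68
tool_pos: [0.5048, 0.0479, 0.1802]
orientation: [179.9, 0.1, 99.5]
force: [9.2, -10.7, -4.4]
opening: 0.038
[0.50476314 0.04786195 0.18021133] [1.79889231e+02 1.42867593e-01 9.94831506e+01] [  9.15291891 -10.68546296  -4.35865634] [-3.35756039 -3.50076     0.09278349] -108.39596962639092 0.3945260401815176
```

View pics/w5.png

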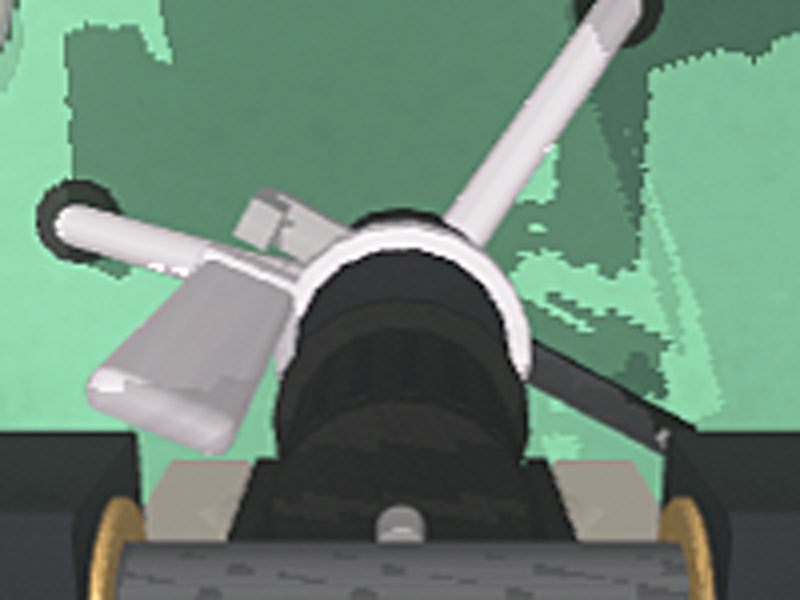

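```bash
m(){ python3 -c "
from plant import ctrl
o=ctrl.get_obs();print('M',o['orientation'][2].round(2),o['tool_pos'].round(4),o['moment'].round(2),o['tau'][5].round(2))"; }
python3 -m jog '0 0 .3 0 0 0 -1;0 0 .3 0 0 0 -1' >/dev/null; m; python3 -m jog '0 0 .3 0 0 0 -1'>/dev/null; m; python3 -m jog '0 0 .3 0 0 0 -1' >/dev/null; m;python3 -m jog '0 0 0 0 0 0 -1'; m
python3 - <<'E'
from h import *
p,d=vision.snapshot('wrist');cv2.imwrite(f"pics/w6.png",cv2.resize(p[110:260,154:354,::-1],None,fx=4,fy=4,interpolation=cv2.INTER_CUBIC))
E
```

```text
M 96.06 [0.5048 0.0478 0.1802] [-3.64 -3.58  0.1 ] 0.27
M 94.35 [0.5048 0.0477 0.1802] [-3.69 -3.61  0.08] 0.27
M 92.64 [0.5048 0.0476 0.1802] [-3.89 -3.79  0.37] 0.07
clock: 12.35
tool_pos: [0.5048, 0.0476, 0.1802]
orientation: [179.9, 0.2, 92.7]
force: [10.1, -11.4, -4.6]
opening: 0.0381
M 92.68 [0.5048 0.0476 0.1802] [-3.79 -3.76  0.36] -0.5
```

View pics/w6.png

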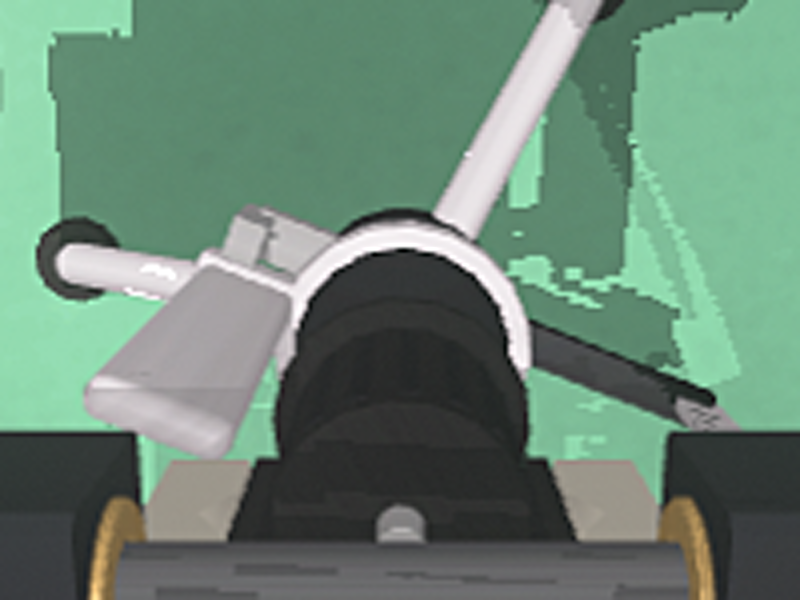

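```bash
m(){ python3 -c "
from plant import ctrl
o=ctrl.get_obs();print('M',o['orientation'][2].round(2),o['tool_pos'].round(4),o['force'].round(1),o['moment'].round(2),o['tau'][5].round(2))"; }
python3 -m jog '0 0 .15 0 0 0 -1;0 0 0 0 0 0 -1' >/dev/null; m; 
python3 -m jog '0 0 .1 0 0 0 -1;0 0 0 0 0 0 -1' >/dev/null; m
python3 - <<'E'
from h import *
from plant import ctrl
off={'scene':(176,97),'side':(207,122)}
for c in off:
    L=[vision.snapshot(c) for _ in range(3)]; p=np.mean([l[0].astype(float) for l in L],0);np.save(f'pics/{c}7.npy',p);np.save(f'pics/{c}7d.npy',np.median([l[1] for l in L],0));x0,y0=off[c]
    cv2.imwrite(f"pics/{c}7z.png",cv2.resize(p.astype(np.uint8)[y0:y0+120,x0:x0+160,::-1],None,fx=5,fy=5,interpolation=cv2.INTER_CUBIC))
p,d=vision.snapshot('wrist');cv2.imwrite(f"pics/w7.png",cv2.resize(p[110:260,154:354,::-1],None,fx=4,fy=4,interpolation=cv2.INTER_CUBIC))
o=ctrl.get_obs();print(o['clock'],o['opening'])
E
```

```text
M 91.84 [0.5049 0.0476 0.1802] [  9.7 -10.9  -6.4] [-3.92 -3.89  0.43] -0.52
M 91.28 [0.5049 0.0476 0.1802] [ 10.6 -10.9  -5.3] [-3.94 -3.99  0.57] -0.59
13.25 0.03812124735311761
```

View pics/w7.png

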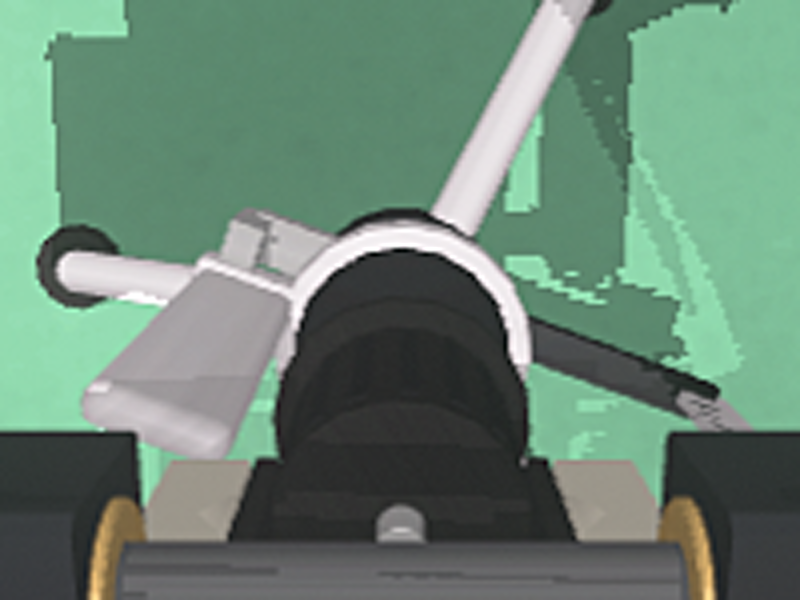

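View pics/side7z.png

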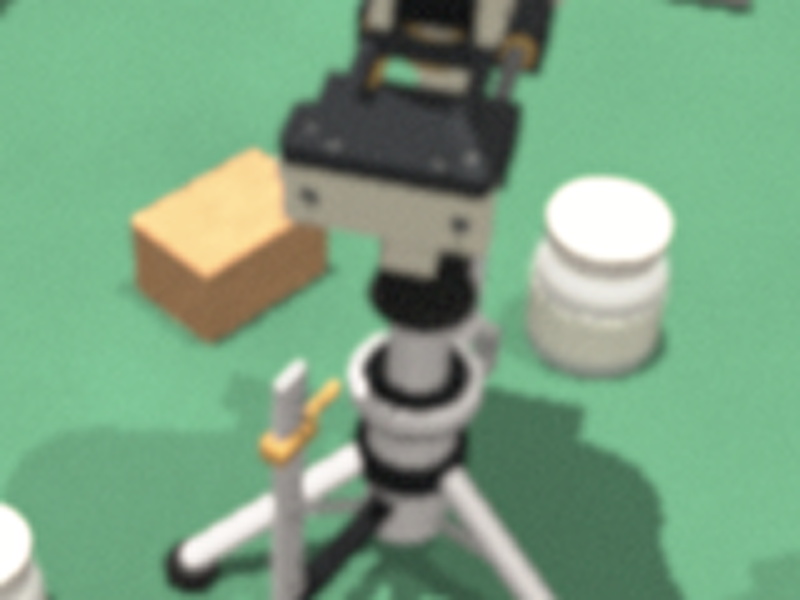

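View pics/scene7z.png

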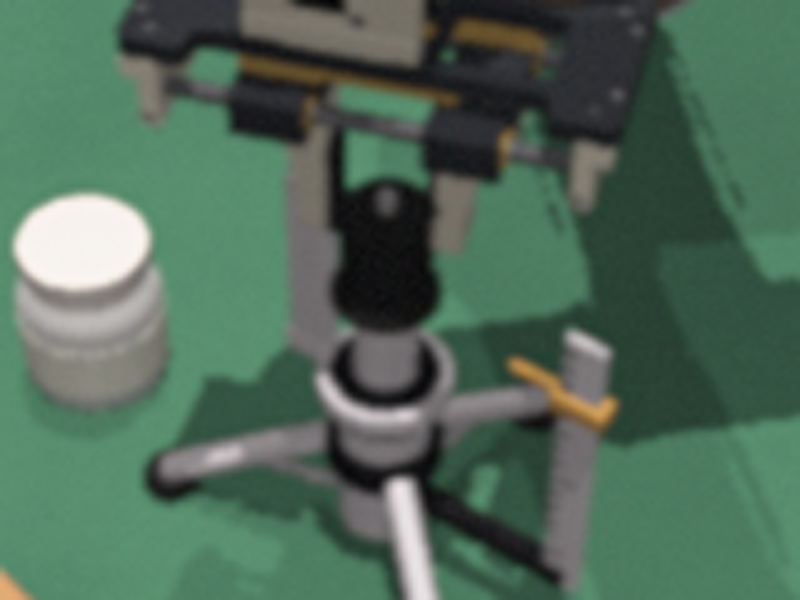

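Run:
```python
from fit import *
ax=np.array([.5042,.0485]);d=np.radians(70.75)
for c in O:
    a=np.load(f'pics/{c}7.npy');D_=np.load(f'pics/{c}7d.npy');T,K,D=cam(c);W=np.linalg.inv(T)
    m=np.zeros(D_.shape,bool)
    if c=='scene': m[158:166,252:255]=1
    else: m[183:191,290:293]=1
    vu=np.argwhere(m); n=cv2.undistortPoints(vu[:,::-1][:,None].astype(float),K,D)[:,0]; zc=D_[m]
    X=np.c_[n*zc[:,None],zc]@W[:3,:3].T+W[:3,3]
    for q,x in list(zip(vu,X))[1::3]: print(c,q[::-1],'r %.1f z %.1f'%(1e3*np.linalg.norm(x[:2]-ax),x[2]*1e3))
    b=np.load(f'pics/{c}3.npy')
    u=slice(252,255) if c=='scene' else slice(291,294); v=slice(160,168) if c=='scene' else slice(184,193)
    print('before',b[v,u].mean((1,2)).round().tolist(),'now',a[v,u].mean((1,2)).round().tolist())
```

```text
scene [253 158] r 19.3 z 177.8
scene [253 159] r 18.6 z 174.1
scene [253 160] r 20.5 z 173.0
scene [253 161] r 21.7 z 171.2
scene [253 162] r 24.6 z 171.2
scene [253 163] r 22.9 z 166.3
scene [253 164] r 14.3 z 154.0
scene [253 165] r 14.2 z 150.7
before [16.0, 16.0, 21.0, 55.0, 93.0, 111.0, 115.0, 114.0] now [24.0, 29.0, 35.0, 63.0, 98.0, 113.0, 115.0, 115.0]
side [291 183] r 19.2 z 178.7
side [291 184] r 17.9 z 174.5
side [291 185] r 19.2 z 172.7
side [291 186] r 22.1 z 172.5
side [291 187] r 23.9 z 171.3
side [291 188] r 22.9 z 167.3
side [291 189] r 12.0 z 153.8
side [291 190] r 11.3 z 150.0
before [27.0, 28.0, 28.0, 43.0, 86.0, 132.0, 154.0, 159.0, 159.0] now [28.0, 32.0, 32.0, 50.0, 91.0, 133.0, 151.0, 155.0, 155.0]
```

Run:
```python
from h import *
from scipy.spatial.transform import Rotation as R
i=vision.camera_info('wrist');K=i['camera_matrix'];D=np.array(i['D'])
def W(yaw,p):
    M=np.eye(4);M[:3,:3]=R.from_euler('xyz',[180,0,yaw],degrees=True).as_matrix();M[:3,3]=p;return M@i['tool_from_camera']
def at(W,u,v,z):
    n=cv2.undistortPoints(np.array([[[u,v]]],float),K,D)[0,0];d=W[:3,:3]@[n[0],n[1],1];return atz((W[:3,3],d),z)
f=lambda x0,y0,u,v:(x0+(u+.5)/4-.5,y0+(v+.5)/4-.5)
def rep(n,Wm,ps,pp,lug,zs):
    s=at(Wm,*ps,zs)[:2];p=at(Wm,*pp,.212)[:2];e=p-s; print(n,'axis',s.round(4),'pad',np.degrees(np.arctan2(e[1],e[0])).round(1),np.linalg.norm(e).round(4))
    l=at(Wm,*lug,.12)[:2]-s; print(' lug',np.degrees(np.arctan2(l[1],l[0])).round(1),np.linalg.norm(l).round(4))
rep('w1',W(164.92,[.5033,.0491,.2686]),f(174,130,321,264),f(174,130,186,172),f(174,130,370,62),.198)
rep('w7',W(91.28,[.5049,.0476,.1802]),f(154,110,401,522),f(154,110,155,425),f(154,110,250,230),.2247)
```

```text
w1 axis [0.5019 0.0471] pad -54.4 0.0396
 lug -124.0 0.046
w7 axis [0.4988 0.0482] pad -104.0 0.0383
 lug -125.5 0.0431
```

Run:
```python
from plant import ctrl
o=ctrl.get_obs();print(o['clock'],o['tool_pos'],o['opening'],o['moment'])
print(ctrl.close_job())
```

```text
13.25 [0.50493233 0.0475671  0.18022698] 0.03812124735311761 [-3.87211817 -3.96722825  0.54277333]
the job is handed in; nothing more can be done
None
```

I gripped the leg by its rubber cap and raised it to the pointer. Holding it there, I turned the gripper clockwise until the cam lever met its stop. I handed the job in at 13.25 s, still gripping.

**Height:** The last depth readings put the flange top at about 171–172 mm. The flange is 4 mm thick, so the rim is at about 167–168 mm. The arm's own travel puts it at 166.7 mm. The pointer's top edge measured 166–167 mm, so the rim is level or at most about 1 mm high.

**Lever:** The turning moment jumped from 0.1 to about 0.4 N·m where the stop should be, and reached 0.54–0.57 N·m with a little further push. The wrist picture puts the paddle at about -110°, against an expected closed angle of -109°.

**Checks that disagreed:**
- In the last wrist picture the stud was half hidden and gave an axis 5 mm off. Using it, the paddle read -104°, so I used the earlier axis instead.
- The gripper read 38 mm open on the 40 mm cap, but the cap did not slip.
- A side force of about 15 N built up while turning, because the tool was 1–2 mm off the leg's axis. That is well below the limits.

The jars and carton look unmoved in the pictures; I did not measure them.

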